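Refit the test knob on the door chime and hold it pressed

ROBOT

A 6-joint arm with a two-finger parallel gripper is mounted at the origin on the work surface. World frame = base frame: x ahead of the robot, y to its left, z up, the work surface at z = 0. Lengths are in m, angles in rad, forces in N, time in s.
With the tool pointing down it reaches from about 0.15 to 0.775 m from the base axis. Payload 6.1 kg.
Tool frame: the origin (TCP) lies at the very end of the fingers, on their centre line; the grasp point (between the pads) lies 19 mm behind it; x points along the fingers, y is the direction in which the jaws open and shut, and the axes are right-handed (so a half turn about x gives the same grasp; the last joint's range is limited). The gripper opens to 85 mm and grips with 20 to 120 N. Pads are 22 mm wide; open, the fingers measure 114 mm over their backs; the gripper's body (76 mm by 85 mm) begins 54 mm behind the grasp point. The pads swing forward as they close: fully open they stand 13 mm farther back than shut.
Start: joints at [-1.181, 0.126, -0.04, 1.405, 0, 1.571], TCP at [0.199, -0.486, 0.231] pointing down, gripper open.
Joint ranges: [-2.72, 2.72], [-0.95, 1.95], [-1.27, 1.35], [-1.78, 2.02], [-1.46, 1.47], [-3.14, 3.14]. Speed limits (rad/s): [2.39, 2.39, 3.01, 3.14, 3.14, 3.14].

INTERFACE

Orientations are given as a rotation vector (axis times angle).
In Python, from cell import r gives the robot as it stands.
- The arm moves only by the tool send_rows, never from a script. Its arguments are lists of equal length, an entry for each row: "delta_rot": the turn, a rotation vector about the tool's x, y, z in rad, a list of three; "dp": the shift along the tool's x, y, z in mm, a list of three; "hand": the finger opening in mm, from 0 to 85.4. A call has 1 to 5 rows; each row is the pose to reach, as a shift and turn from the pose commanded when the call began, along the tool's axes at that moment; what a row does not reach only later rows make up. A row lasts 1/8 s, in which the tool goes at most 62.5 mm and 10.7 degrees, less where a joint would pass 70% of its speed; a pose out of reach is approached as far as the arm can. A call with a gripper value outside its range is refused whole. The fingers move at their own pace and stop on an object; "squeeze" is the grip in N (left out, the last holds). Time passes only in rows, so rows that repeat a pose let the fingers close. It gives the time, the measured TCP pose, the force and the opening at its end, in the units of the state.
- r.observe(): the state, without advancing time (a new reading comes with each control period).
- r.get_image(name): name is "side" or "top" or "wrist"; returns (picture, depth): 480x640x3 uint8, red, green, blue; 480x640 float32, m along the optical axis (not along the pixel's ray), 0 where there is no reading.
- r.camera_model(name): a dict with "mtx" (3x3 intrinsics, pixels), "k1" (the pictures are not rectified: a ray, as slopes to the right and down, at radius r is drawn at 1 + k1 r^2 times it, then the intrinsics apply), "origin" and "rotation" of the camera in the world. Camera axes: x right, y down, z forward; pixel columns grow to the right and rows downward; lengths in m; the calibration is good to about 2 mm. A picture is of the moment at which its call begins: read the wrist's pose just before it. camera_model takes no time and is no camera call; for the wrist camera it gives the pose at the moment of the call.
- r.job_done(): hands the job in, once; it reports no verdict.
The state is a dict: "time": time; "q": joint angles; "dq": joint speeds; "effort": joint torques, N m; "eef_pos": TCP position; "eef_rot": TCP orientation; "force": force on the tool from outside, world axes, zero at the start; "torque": the same for the moment, N m; "finger_gap": opening from 0.0 (shut) to 1.0 (fully open).
Only numpy, scipy, OpenCV 4.12 (cv2) and the standard library are available. Lean on these libraries where they do the work, as an engineer would, in place of code of your own. Each camera call takes 0.05 s, during which the arm holds its last target.

TASK

The door chime's test knob has come off and is kept in the lidded pot on the turntable. Lift the lid off by its knob and set it down flat beside the pot, clear of it; then take the black pointer knob out, turn it to match the chime's D-shaped shaft, push it fully home and press it down against the spring. Finish while still holding the knob pressed down firmly, well past half of its travel, and leave the pot and the other things where they stand.

Things in the scene. Friction and masses are not known exactly. Their poses are not given: they have to be found in the camera images.
- lid_knob (a point): Middle of the grip of the pot's lid: an upright round knob 24 mm across, 34 mm tall, on the lid's axis; this point is 24 mm above the lid's flat top, 10 mm below the knob's top and 35 mm above the lid's lowest face. z is up. Once stood flat on the shelf (height 0) it is 35 mm high.
- lid: The loose wooden lid (132 mm across, 0.16 kg); origin at the centre of its lowest face. Its 6 mm disc rests on the pot's rim and a round plug under it, 102 mm across and 5 mm high, drops loosely into the mouth: lift it straight up. There is free shelf for it in the middle, between turntable and chime, on the robot's side (about 0.43 m ahead of the robot).
- pot: White ceramic pot, loose, 0.7 kg, standing on the turntable; origin at the centre of its underside. Outside 124 mm across and 56 mm tall; inside about 112 mm across, floor 6 mm thick, so a widely opened gripper does not fit in. Holds the black pointer knob, standing upright on its floor.
- knob_grip (a point): Grip point of the black pointer knob, a bar 50 long, 24 wide, 40 mm tall, standing upright. On the axis of its D-hole, 24 mm above its underside, 16 mm below its top. z up; x points to its tapered nose (tip 30 mm out; blunt tail 20 mm the other way; a metal line on top runs to the nose). Grip it across its flat sides, 24 mm apart along y, 32 mm long.
- knob: The same knob (45 g); origin on the hole's axis at its underside, same axes. The D-hole opens in the underside, 18 mm deep, 15.6 mm across its round; its flat is on the nose side, 4.3 mm from the axis; the mouth is countersunk 1.8 mm. It fits the shaft one way round only.
- knob_nose (a point): Point of the tapered nose of the black knob: 30 mm along x from knob_grip, at the same height.
- shaft_foot (a point): Foot of the steel D-shaft on the chime, on its axis at its collar's upper face, where the knob's underside sits when fully home (knob_grip then 24 mm above). z up; x points to the shaft's flat. Shaft 14 mm across, flat 3.5 mm from the axis, 16 mm tall, the top 3.5 mm tapering in by 2 mm. The collar's pointed nose reaches 26 mm out on the flat's side: the knob's nose goes above it.
- plunger (a joint): How far the shaft is pressed down, 0 (up) to 0.005 m (bottom stop); shaft_foot moves down with it. Spring: 1.6 N to start, about 9.6 N at the stop; it springs back when let go. Unpressed, the shaft's foot is 11 mm above the chime's top. The shaft can also turn stiffly about its axis (0.06 N m).
- chime: White door-chime unit fixed to the shelf, 170 mm (y) by 100 mm (x) by 60 mm tall, origin at the centre of its underside, x away from the robot at yaw 0. The shaft stands on its top, 35 mm from its centre toward its own -y. It may stand left or right, with the turntable on the other side.
- turntable: Round wooden lazy-susan, 260 mm across, its top 25 mm above the shelf; it does not turn in this task. Origin at the centre of its underside.
- bell: Small copper hand bell on the turntable, 46 mm across and 55 mm tall, origin at the centre of its base. Leave alone.
- paperweight: Blue paperweight, flat-bottomed ball 45 mm across, on the turntable, origin at the centre of its base. Leave alone.
- key: Brass house key lying on the turntable, 58 mm long, 4 mm thick, origin at its middle, on its underside. Leave alone.
- tape: Tape measure standing on the shelf, 64 by 36 by 60 mm tall, origin at the centre of its base. Leave alone.
There are look-alikes about, which are no part of the job. There is more than one size of the chime; the job needs the smallest.

How it is judged:
On the way, in this order (a step that is already met when the one before it is completed fails the run):
1. the lid is set down flat and let go, clear of the pot (horizontal distance between lid_knob and pot above 0.125 m and height (world z) of lid_knob below 0.075 m and angle between lid_knob's own z axis and vertical below 0.15 rad and linear speed of lid below 0.03 m/s and contact force between the fingers and lid below 0.1 N and contact force between lid and knob below 0.1 N and contact force between lid and chime below 0.1 N), for 0.2 s.
2. the knob sits fully home on the D-shaft, nose on the flat's side (horizontal distance between knob_grip and shaft_foot below 0.003 m and z of knob_grip in the frame of shaft_foot between 0.0215 and 0.0265 m and x of knob_nose in the frame of shaft_foot above 0.026 m and angle between the x axis of knob_grip and the x axis of shaft_foot, either way round below 0.3 rad and angle between knob_grip's own z axis and vertical below 0.12 rad), for 0.1 s.
At the end, for the whole second after the job is handed in: Fingers still push the knob (over 2 N), shaft down over 3 of 5 mm, knob home (2.5 mm high, 3 mm sideways, 0.3 rad, nose to flat); lid flat, low, still, let go, not on the knob or chime, over 125 mm from the pot; pot upright within 40 mm, bystanders within 30 mm of their starts (all of step 1 and all of step 2 and value of joint plunger above 0.003 m and contact force between the fingers and knob above 2 N and distance of pot from where it was at the start of the episode below 0.04 m and angle between pot's own z axis and vertical below 0.1 rad and distance of each of bell, paperweight, key, tape from where it was at the start of the episode below 0.03 m); the arm keeps its last pose, push and grip.
It fails at once if the bell is knocked out of its place (30 mm) (distance of bell from where it was at the start of the episode above 0.03 m).
It fails at once if the paperweight is knocked out of its place (30 mm) (distance of paperweight from where it was at the start of the episode above 0.03 m).
It fails at once if the key is knocked out of its place (30 mm) (distance of key from where it was at the start of the episode above 0.03 m).
It fails at once if the tape measure is knocked out of its place (30 mm) (distance of tape from where it was at the start of the episode above 0.03 m).
It fails at once if the pot is dragged away or tipped (distance of pot from where it was at the start of the episode above 0.04 m or angle between pot's own z axis and vertical above 0.3 rad).
It also fails if it takes over 64 s, if anything falls off the work surface, if the arm or the gripper's body presses on something with over 40 N, if the wrist force passes 120 N, or if a joint passes its speed limit or range.

## Working session

There is one attempt and no reset: what is moved stays moved. The work goes in short steps, Python scripts to look and compute and a tool call to move; the robot and the scene stay as the last step left them, time stands still between calls to the robot, and variables do not carry over. Pictures are saved under pics/ and viewed, and the job is handed in when it is done.

Besides the shell and the picture viewer there is one more tool, called after "Call:" as name(argument=value, ...), one argument or row to a line, values as JSON. send_rows: Moves the arm, as the interface text tells. Its arguments: {"type":"object","properties":{"delta_rot":{"type":"array"},"dp":{"type":"array"},"hand":{"type":"array"},"squeeze":{"type":"number"}},"required":["delta_rot","dp","hand"]}

```bash
ls; mkdir -p pics; cat > h.py <<'E'
import numpy as np, cv2
from scipy.spatial.transform import Rotation as R
from cell import r
def snap(name,fn):
    m=r.camera_model(name); im,d=r.get_image(name)
    cv2.imwrite('pics/'+fn+'.png',im[:,:,::-1]); np.savez('pics/'+fn+'.npz',im=im,d=d,mtx=m['mtx'],k1=m['k1'],o=m['origin'],rot=m['rotation'])
    return im,d,m
def load(fn):
    z=np.load('pics/'+fn+'.npz'); return z['im'],z['d'],dict(mtx=z['mtx'],k1=float(z['k1']),origin=z['o'],rotation=z['rot'])
def rotm(m):
    a=np.array(m['rotation'],float); return a if a.shape==(3,3) else R.from_rotvec(a).as_matrix()
def rays(m,uv):
    uv=np.atleast_2d(np.array(uv,float)); 
    p=cv2.undistortPoints(uv.reshape(-1,1,2),np.array(m['mtx'],float),np.array([m['k1'],0,0,0,0.])).reshape(-1,2)
    return np.c_[p,np.ones(len(p))]
def onplane(m,uv,z):
    d=rays(m,uv)@rotm(m).T; o=np.array(m['origin']); return o+d*((z-o[2])/d[:,2])[:,None]
def withdepth(m,uv,dep):
    return np.array(m['origin'])+(rays(m,uv)*np.array(dep).reshape(-1,1))@rotm(m).T
def cloud(m,d):
    v,u=np.nonzero(d>0); return np.c_[u,v],withdepth(m,np.c_[u,v],d[v,u])
E
python3 - <<'E'
from h import *
print(r.observe())
for n in ('top','side','wrist'):
    im,d,m=snap(n,n+'0'); print(n,m,(d>0).mean())
E
```

```text
pics
{'time': 0.0, 'q': array([-1.18102026e+00,  1.26388966e-01, -4.05876613e-02,  1.40543431e+00,
        2.47326598e-05,  1.57078370e+00]), 'dq': array([-0.00106241,  0.00103915,  0.00052303, -0.00052011,  0.00109999,
        0.00022979]), 'effort': array([-6.46253029e-04, -4.35912037e+01,  3.52925527e+01,  1.73744367e-02,
       -6.08369010e-05,  8.45527296e-06]), 'eef_pos': array([ 0.19933976, -0.48523654,  0.2305331 ]), 'eef_rot': array([ 2.00804539,  0.39807273, -2.00863578]), 'force': array([ 0.85830262, -0.18561844,  0.04919493]), 'torque': array([ 0.03499799,  0.04774067, -0.01040252]), 'finger_gap': 0.9965003462340216}
top {'mtx': array([[478.62522993,   0.        , 322.59042427],
       [  0.        , 478.62522993, 242.55672761],
       [  0.        ,   0.        ,   1.        ]]), 'k1': -0.10484702926345497, 'origin': array([0.31865257, 0.00368428, 0.99985117]), 'rotation': array([-1.90607094,  2.30055252, -0.253056  ])} 0.9960416666666667
side {'mtx': array([[552.72611391,   0.        , 314.18031754],
       [  0.        , 552.72611391, 231.76163035],
       [  0.        ,   0.        ,   1.        ]]), 'k1': -0.12729057627413115, 'origin': array([0.409801  , 0.7815193 , 0.81759692]), 'rotation': array([-0.16031324,  2.82764058, -1.25221573])} 0.9959765625
wrist {'mtx': array([[365.93737858,   0.        , 320.43179421],
       [  0.        , 365.93737858, 236.78264152],
       [  0.        ,   0.        ,   1.        ]]), 'k1': -0.028922739432249406, 'origin': array([ 0.26395164, -0.45836968,  0.37318778]), 'rotation': array([ 2.41128306, -1.61655213, -0.22901558])} 0.996015625
```

View pics/top0.png

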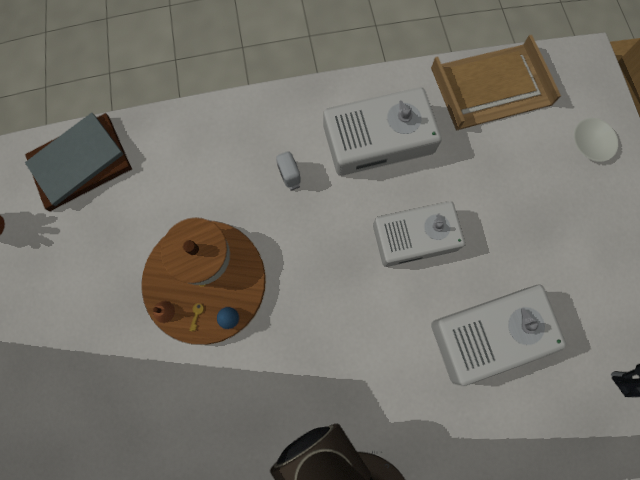

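View pics/side0.png

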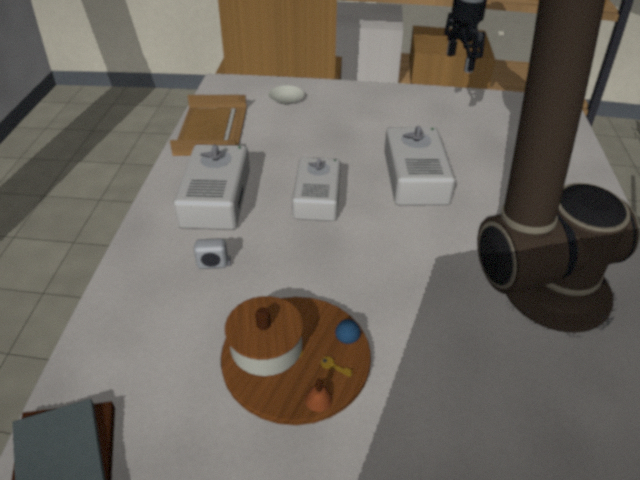

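View pics/wrist0.png

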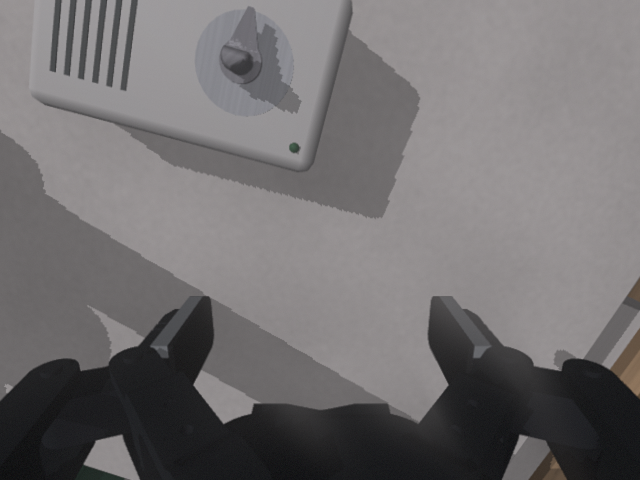

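```bash
python3 - <<'E'
from h import *
for n in ('top0','side0'):
    im,d,m=load(n); uv,P=cloud(m,d)
    def rep(t,mask):
        q=P[mask]; print(n,t,len(q),q.mean(0).round(4),'mid',((q.min(0)+q.max(0))/2).round(4),'ext',np.ptp(q,axis=0).round(4))
    # rough region turntable from plane
    c=onplane(m,[[190,248],[420,233],[440,222],[350,405]] if n=='top0' else [[264,318],[317,185],[318,163],[400,400]],0.09); print(c.round(3))
    x,y,z=P.T
    tt=(np.hypot(x-c[0,0],y-c[0,1])<.2)
    rep('lidknobtop',tt&(z>.114)&(z<.13)); rep('lidknob',tt&(z>.097)&(z<.13)); rep('lidtop',tt&(z>.082)&(z<.092))
    rep('tt',tt&(z>.02)&(z<.03))
    ch=np.hypot(x-c[1,0],y-c[1,1])<.12
    rep('chime',ch&(z>.055)&(z<.066)); rep('shaft',ch&(z>.076)&(z<.095));rep('shafttop',ch&(z>.084)&(z<.095)); rep('collar',ch&(z>.066)&(z<.075))
    print(np.percentile(z[ch&(z>.055)],[10,50,90,99]))
    q=P[ch&(z>.055)&(z<.066)][:,:2].astype(np.float32); print(cv2.minAreaRect(q*1000))
    q=P[tt&(z>.082)&(z<.092)][:,:2].astype(np.float32); print(cv2.minEnclosingCircle(q*1000))
E
python3 - <<'E'
import cv2
a=cv2.imread('pics/top0.png')
cv2.imwrite('pics/topc.png',cv2.resize(a[190:280,360:480],None,fx=6,fy=6,interpolation=cv2.INTER_CUBIC))
E
```

```text
[[ 0.558  0.226  0.09 ]
 [ 0.504 -0.223  0.09 ]
 [ 0.518 -0.268  0.09 ]
 [ 0.211 -0.025  0.09 ]]
top0 lidknobtop 129 [0.5544 0.22   0.121 ] mid [0.5552 0.2203 0.1198] ext [0.0235 0.0234 0.0106]
top0 lidknob 165 [0.5532 0.2188 0.1175] mid [0.5551 0.2203 0.1111] ext [0.0238 0.0234 0.028 ]
top0 lidtop 3229 [0.5535 0.2196 0.0875] mid [0.5366 0.2334 0.087 ] ext [0.1708 0.1587 0.0099]
top0 tt 7617 [0.4767 0.2197 0.0256] mid [0.499  0.2264 0.025 ] ext [0.2518 0.2598 0.01  ]
top0 chime 3664 [ 0.5132 -0.2299  0.0605] mid [ 0.5147 -0.2326  0.0605] ext [0.104  0.1709 0.0109]
top0 shaft 42 [ 0.5149 -0.2652  0.0846] mid [ 0.5196 -0.266   0.0833] ext [0.0207 0.0123 0.0138]
top0 shafttop 28 [ 0.515  -0.2658  0.0869] mid [ 0.5151 -0.2661  0.0873] ext [0.009  0.012  0.0058]
top0 collar 85 [ 0.5213 -0.2672  0.0714] mid [ 0.5176 -0.2379  0.0705] ext [0.0469 0.0806 0.0088]
[0.05807038 0.06060869 0.06320517 0.0770941 ]
((514.4708251953125, -232.30496215820312), (100.15982055664062, 169.0880889892578), 2.018113374710083)
((528.2392578125, 245.27816772460938), 102.46615600585938)
[[ 0.559  0.208  0.09 ]
 [
[... 357 characters left out ...]
]
side0 tt 9095 [0.4845 0.2534 0.0251] mid [0.5059 0.2264 0.025 ] ext [0.2584 0.2599 0.0099]
side0 chime 1566 [ 0.5155 -0.2085  0.0603] mid [ 0.5165 -0.2137  0.0603] ext [0.101  0.1387 0.0107]
side0 shaft 31 [ 0.5167 -0.2646  0.083 ] mid [ 0.5165 -0.2646  0.0829] ext [0.0091 0.0123 0.0134]
side0 shafttop 14 [ 0.5171 -0.2658  0.0869] mid [ 0.5167 -0.2665  0.0871] ext [0.0088 0.0087 0.0049]
side0 collar 59 [ 0.5238 -0.2667  0.0709] mid [ 0.5193 -0.244   0.0703] ext [0.049  0.07   0.0085]
[0.05792369 0.06049859 0.06312401 0.08252727]
((515.9255981445312, -213.8138885498047), (98.84654998779297, 136.63485717773438), 2.269684314727783)
((529.3351440429688, 245.13087463378906), 102.89637756347656)
```

View pics/topc.png

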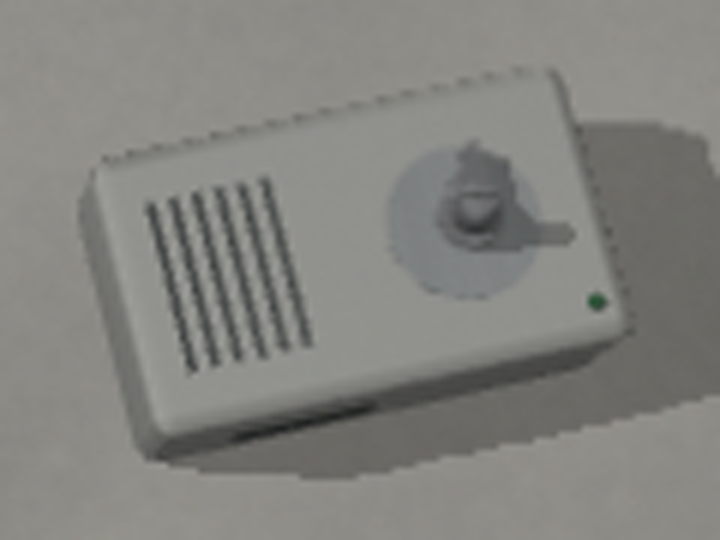

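```bash
cat >> h.py <<'E'
def state():
    s=r.observe(); T=R.from_rotvec(s['eef_rot']).as_matrix(); return s,np.array(s['eef_pos']),T
def plan(target,ydir=None,cur=None):
    """target TCP, ydir = desired world angle (deg) of tool y, mod 180; tool x straight down"""
    s,p,T=state()
    if cur is not None: p,T=cur
    if ydir is None: ydir=np.degrees(np.arctan2(T[1,1],T[0,1]))
    best=None
    for k in (0,180):
        a=np.radians(ydir+k); y=np.array([np.cos(a),np.sin(a),0]); x=np.array([0,0,-1.]); G=np.c_[x,y,np.cross(x,y)]
        v=R.from_matrix(T.T@G).as_rotvec()
        if best is None or np.linalg.norm(v)<np.linalg.norm(best): best=v
    print('t',round(s['time'],2),'q',np.round(s['q'],2),'pos',p.round(4),'yang',round(float(np.degrees(np.arctan2(T[1,1],T[0,1]))),1),'xax',T[:,0].round(3),'F',np.round(s['force'],1),'gap',round(s['finger_gap']*85.4,1))
    print('dp mm',(T.T@(np.array(target)-p)*1000).round(1),'drot',best.round(4))
E
python3 - <<'E'
from h import *
plan([.556,.2215,.2])
E
```

```text
t 0.15 q [-1.18  0.13 -0.04  1.41  0.    1.57] pos [ 0.1994 -0.4853  0.2307] yang -67.7 xax [-0.     0.001 -1.   ] F [ 0.3 -0.5 -0.3] gap 85.4
dp mm [  31.4 -518.3 -598.5] drot [-0.     -0.      0.0013]
```

Call:
send_rows(
  delta_rot=[
    [-0.18, 0, 0],
    [-0.36, 0, 0],
    [-0.54, 0, 0],
    [-0.72, 0, 0],
    [-0.9, 0, 0],
  ],
  dp=[
    [10, -40, -46],
    [20, -80, -92],
    [30, -120, -138],
    [40, -160, -185],
    [50, -200, -231],
  ],
  hand=[85, 85, 85, 85, 85],
  squeeze=40,
)

```text
time: 0.78
eef_pos: [0.3376, -0.211, 0.1809]
eef_rot: [1.409, 1.066, -1.409]
force: [1.4, -0.1, -0.9]
finger_gap: 0.998
```

```bash
python3 - <<'E'
from h import *
plan([.556,.2215,.17],20)
E
```

```text
t 0.78 q [-0.56 -0.11 -0.39  1.29  0.    1.29] pos [ 0.3376 -0.211   0.1809] yang -15.8 xax [ 0. -0. -1.] F [ 1.4 -0.1 -0.9] gap 85.2
dp mm [  11.    92.5 -475.7] drot [-6.247e-01  2.000e-04 -4.000e-04]
```

Call:
send_rows(
  delta_rot=[
    [-0.08, 0, 0],
    [-0.16, 0, 0],
    [-0.24, 0, 0],
    [-0.32, 0, 0],
    [-0.4, 0, 0],
  ],
  dp=[
    [2, 11, -56],
    [4, 22, -113],
    [4, 34, -170],
    [4, 45, -227],
    [4, 55, -283],
  ],
  hand=[85, 85, 85, 85, 85],
)

```text
time: 1.4
eef_pos: [0.469, 0.0458, 0.1772]
eef_rot: [1.119, 1.264, -1.119]
force: [-0.0, -1.7, -0.3]
finger_gap: 0.995
```

```bash
python3 - <<'E'
from h import *
plan([.556,.2215,.16],20)
E
```

```text
t 1.4 q [ 0.1   0.03 -0.26  1.28 -0.    1.55] pos [0.469  0.0458 0.1772] yang 7.0 xax [ 0. -0. -1.] F [-0.  -1.7 -0.3] gap 85.0
dp mm [  17.2  107.8 -163.8] drot [-2.269e-01  2.000e-04 -1.000e-04]
```

Call:
send_rows(
  delta_rot=[
    [-0.06, 0, 0],
    [-0.12, 0, 0],
    [-0.18, 0, 0],
    [-0.22, 0, 0],
    [-0.22, 0, 0],
  ],
  dp=[
    [0, 30, -45],
    [2, 60, -90],
    [5, 90, -135],
    [8, 108, -164],
    [8, 108, -164],
  ],
  hand=[60, 60, 60, 60, 60],
)

```text
time: 2.02
eef_pos: [0.5565, 0.2214, 0.1678]
eef_rot: [0.953, 1.353, -0.955]
force: [-1.0, -0.4, -0.6]
finger_gap: 0.703
```

```bash
python3 - <<'E'
from h import *
im,d,m=snap('wrist','w1')
plan([.556,.2215,.095],20)
E
```

```text
t 2.08 q [ 0.38  0.27  0.    1.3  -0.    1.61] pos [0.556  0.2201 0.1682] yang 19.5 xax [-0.002 -0.001 -1.   ] F [-0.6 -0.4 -0.3] gap 60.0
dp mm [73.2  0.6 -1.3] drot [-0.0087  0.0003  0.0019]
```

View pics/w1.png

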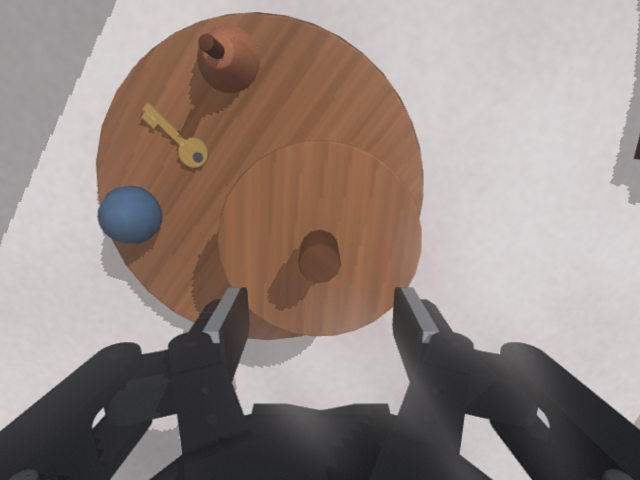

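```bash
python3 - <<'E'
from h import *
im,d,m=load('w1'); uv,P=cloud(m,d)
q=P[(P[:,2]>.105)&(P[:,2]<.13)&(np.hypot(P[:,0]-.556,P[:,1]-.22)<.03)]
t=q[q[:,2]>.1165]; print(len(q),len(t),t.mean(0),((t.min(0)+t.max(0))/2),np.ptp(t,axis=0))
print(onplane(m,[[320,263]],.121))
E
```

```text
1550 1335 [0.55524132 0.22289444 0.12045725] [0.55560121 0.22221374 0.11960466] [0.02315421 0.02301682 0.00605814]
[[0.5558427  0.22268694 0.121     ]]
```

Call:
send_rows(
  delta_rot=[
    [0, 0, 0],
    [0, 0, 0],
    [0, 0, 0],
    [0, 0, 0],
    [0, 0, 0],
  ],
  dp=[
    [30, 1, -1],
    [55, 1, -2],
    [73, 1, -2],
    [73, 1, -2],
    [73, 1, -2],
  ],
  hand=[60, 60, 60, 20, 10],
  squeeze=50,
)

```text
time: 2.7
eef_pos: [0.5567, 0.2211, 0.0974]
eef_rot: [0.957, 1.35, -0.956]
force: [-1.3, -0.1, 0.3]
finger_gap: 0.284
```

Call:
send_rows(
  delta_rot=[
    [0, 0, 0],
    [0, 0, 0],
    [0, 0, 0],
    [0, 0, 0],
  ],
  dp=[
    [0, 0, 0],
    [0, 0, 0],
    [0, 0, 0],
    [0, 0, 0],
  ],
  hand=[10, 10, 10, 10],
)

```text
time: 3.2
eef_pos: [0.5571, 0.2215, 0.0976]
eef_rot: [0.957, 1.349, -0.955]
force: [-1.5, -2.3, 6.6]
finger_gap: 0.261
```

Call:
send_rows(
  delta_rot=[
    [0, 0, 0],
    [0, 0, 0],
    [0, 0, 0],
    [0, 0, 0],
  ],
  dp=[
    [-15, 0, 0],
    [-35, 0, 0],
    [-55, 0, 0],
    [-65, 0, 0],
  ],
  hand=[10, 10, 10, 10],
)

```text
time: 3.7
eef_pos: [0.557, 0.2221, 0.163]
eef_rot: [0.957, 1.35, -0.954]
force: [-0.3, 0.1, -1.1]
finger_gap: 0.261
```

```bash
python3 - <<'E'
from h import *
im,d,m=snap('wrist','w2')
plan([.43,-.025,.15],20)
E
```

```text
t 3.75 q [ 0.38  0.27 -0.01  1.29  0.    1.61] pos [0.5573 0.2222 0.1638] yang 19.4 xax [ 0.003  0.001 -1.   ] F [ 0.2 -0.6 -0.1] gap 22.4
dp mm [  13.1 -202.3  190.8] drot [-0.0099 -0.0003 -0.0028]
```

View pics/w2.png

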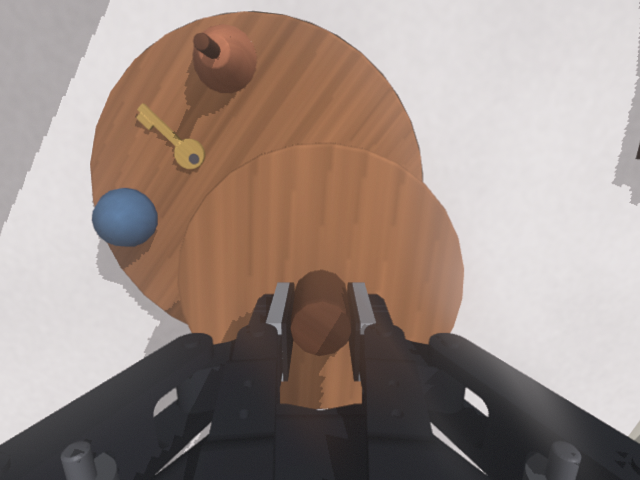

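Call:
send_rows(
  delta_rot=[
    [0, 0, 0],
    [0, 0, 0],
    [0, 0, 0],
    [0, 0, 0],
    [0, 0, 0],
  ],
  dp=[
    [0, -20, 19],
    [0, -60, 57],
    [0, -100, 95],
    [0, -140, 133],
    [10, -175, 165],
  ],
  hand=[10, 10, 10, 10, 10],
)

```text
time: 4.38
eef_pos: [0.4456, 0.0065, 0.1514]
eef_rot: [0.956, 1.35, -0.955]
force: [-0.3, 0.5, -2.4]
finger_gap: 0.263
```

```bash
python3 - <<'E'
from h import *
plan([.43,-.025,.05],20)
E
```

```text
t 4.38 q [ 0.01 -0.01 -0.36  1.22 -0.    1.25] pos [0.4456 0.0065 0.1514] yang 19.4 xax [ 0.001 -0.    -1.   ] F [-0.3  0.5 -2.4] gap 22.4
dp mm [101.4 -25.2  24.5] drot [-0.0102  0.0004 -0.001 ]
```

Call:
send_rows(
  delta_rot=[
    [0, 0, 0],
    [0, 0, 0],
    [0, 0, 0],
    [0, 0, 0],
    [0, 0, 0],
  ],
  dp=[
    [10, -14, 14],
    [40, -25, 24],
    [75, -25, 24],
    [101, -25, 24],
    [116, -25, 24],
  ],
  hand=[10, 10, 10, 10, 10],
)

```text
time: 5.0
eef_pos: [0.4297, -0.023, 0.0338]
eef_rot: [0.955, 1.353, -0.957]
force: [-0.5, 0.5, -1.1]
finger_gap: 0.26
```

```bash
python3 - <<'E'
from h import *
im,d,m=snap('top','t2')
plan([.43,-.025,.022])
E
```

```text
t 5.05 q [-0.05  0.03 -0.59  0.95  0.    1.18] pos [ 0.4292 -0.0229  0.0326] yang 19.4 xax [-0.004  0.    -1.   ] F [-0.4  0.2 -3.6] gap 22.2
dp mm [10.6  0.1  2.3] drot [-0.     -0.0014  0.0032]
```

View pics/t2.png

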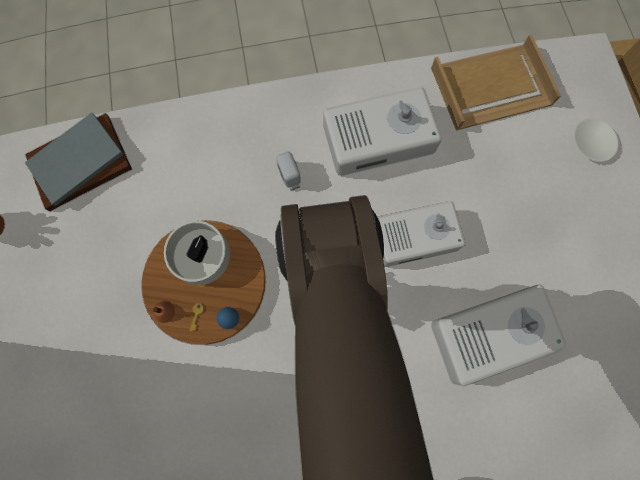

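Call:
send_rows(
  delta_rot=[
    [0, 0, 0],
    [0, 0, 0],
    [0, 0, 0],
  ],
  dp=[
    [4, 0, 0],
    [8, 0, 0],
    [10, 0, 0],
  ],
  hand=[10, 10, 10],
)

```text
time: 5.42
eef_pos: [0.4313, -0.023, 0.0257]
eef_rot: [0.956, 1.35, -0.955]
force: [0.7, 0.3, -2.1]
finger_gap: 0.26
```

Call:
send_rows(
  delta_rot=[
    [0, 0, 0],
    [0, 0, 0],
    [0, 0, 0],
  ],
  dp=[
    [2, 0, 0],
    [3, 0, 0],
    [3.5, 0, 0],
  ],
  hand=[10, 10, 10],
)

```text
time: 5.8
eef_pos: [0.4308, -0.0231, 0.0218]
eef_rot: [0.956, 1.351, -0.956]
force: [-0.9, -0.5, -2.5]
finger_gap: 0.265
```

Call:
send_rows(
  delta_rot=[
    [0, 0, 0],
    [0, 0, 0],
    [0, 0, 0],
  ],
  dp=[
    [1, 0, 0],
    [2, 0, 0],
    [2, 0, 0],
  ],
  hand=[10, 10, 10],
)

```text
time: 6.18
eef_pos: [0.4309, -0.0231, 0.0215]
eef_rot: [0.956, 1.35, -0.955]
force: [-6.5, 0.4, 15.4]
finger_gap: 0.259
```

Contact with the shelf (15 N). Ease off slightly and release.

Call:
send_rows(
  delta_rot=[
    [0, 0, 0],
    [0, 0, 0],
    [0, 0, 0],
    [0, 0, 0],
  ],
  dp=[
    [-1, 0, 0],
    [-1, 0, 0],
    [-1, 0, 0],
    [-1, 0, 0],
  ],
  hand=[10, 50, 60, 60],
)

```text
time: 6.68
eef_pos: [0.4308, -0.0231, 0.0207]
eef_rot: [0.956, 1.351, -0.956]
force: [-0.4, 0.3, -0.2]
finger_gap: 0.7
```

Call:
send_rows(
  delta_rot=[
    [0, 0, 0],
    [0, 0, 0],
    [0, 0, 0],
    [0, 0, 0],
    [0, 0, 0],
  ],
  dp=[
    [-20, 0, 0],
    [-60, 0, 0],
    [-110, 0, 0],
    [-160, 0, 0],
    [-190, 0, 0],
  ],
  hand=[60, 60, 60, 60, 60],
)

```text
time: 7.3
eef_pos: [0.4315, -0.0231, 0.2134]
eef_rot: [0.957, 1.348, -0.954]
force: [0.4, -0.4, -0.3]
finger_gap: 0.703
```

```bash
python3 - <<'E'
from h import *
im,d,m=snap('wrist','w3'); im,d,m=snap('side','s3')
plan([.53,.19,.22])
E
```

```text
t 7.4 q [-0.05 -0.05 -0.26  1.35 -0.    1.18] pos [ 0.4326 -0.0231  0.2142] yang 19.4 xax [ 0.006 -0.    -1.   ] F [-0.3  0.4  0.2] gap 60.1
dp mm [  -5.3  162.8 -168.6] drot [-0.      0.0023 -0.0055]
```

View pics/w3.png

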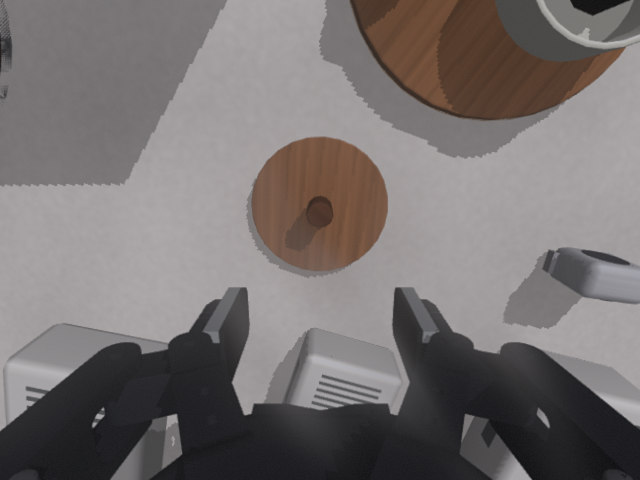

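View pics/s3.png

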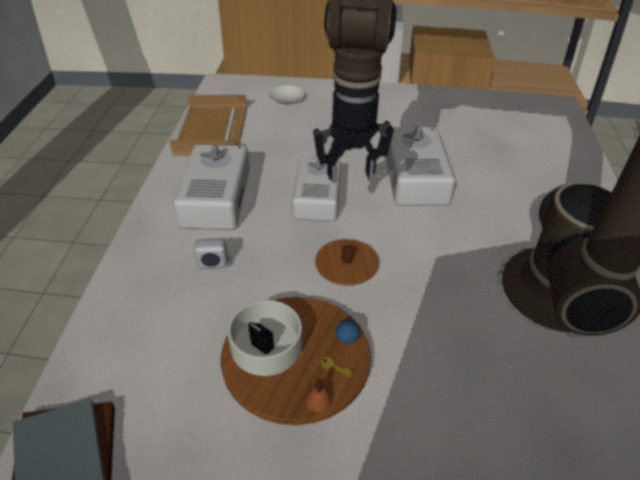

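```bash
python3 - <<'E'
from h import *
import cv2
im,d,m=load('t2')
c=im[215:290,155:240,::-1]; cv2.imwrite('pics/t2c.png',cv2.resize(c,None,fx=7,fy=7,interpolation=cv2.INTER_CUBIC))
im,d,m=load('s3')
c=im[290:380,215:320,::-1]; cv2.imwrite('pics/s3c.png',cv2.resize(c,None,fx=6,fy=6,interpolation=cv2.INTER_CUBIC))
for n in('t2','s3'):
    im,d,m=load(n); uv,P=cloud(m,d)
    g=im.max(2)[uv[:,1],uv[:,0]]
    k=(g<60)&(np.hypot(P[:,0]-.556,P[:,1]-.222)<.05)&(P[:,2]>.064)&(P[:,2]<.08)
    q=P[k]; print(n,len(q),q.mean(0),cv2.minAreaRect((q[:,:2]*1000).astype(np.float32)))
E
```

```text
t2 257 [0.56118854 0.21879132 0.07101146] ((563.7437744140625, 218.09010314941406), (23.71559715270996, 49.57741165161133), 55.95057678222656)
s3 299 [0.56283858 0.22482299 0.07013169] ((566.616455078125, 220.5933380126953), (24.921207427978516, 49.637481689453125), 57.73259735107422)
```

View pics/t2c.png

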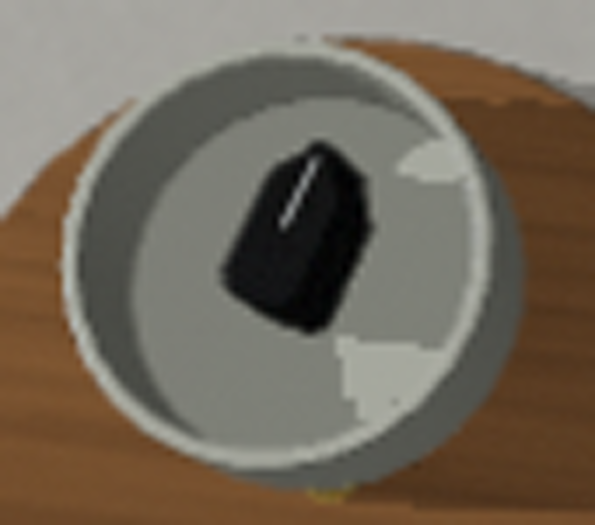

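View pics/s3c.png

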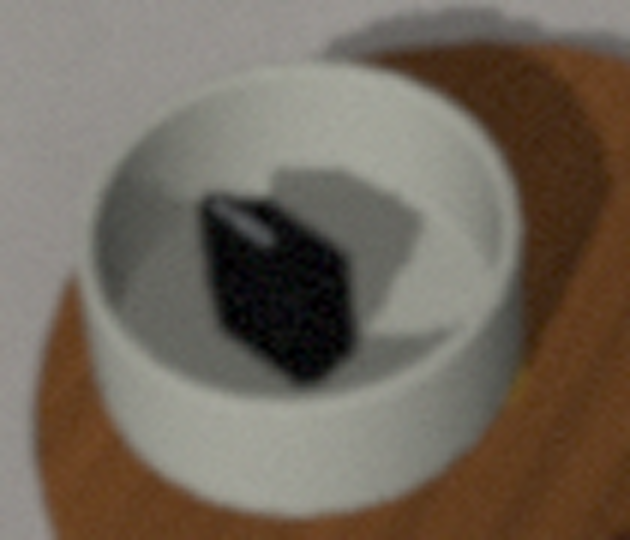

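Call:
send_rows(
  delta_rot=[
    [-0.13, 0, 0],
    [-0.26, 0, 0],
    [-0.39, 0, 0],
    [-0.52, 0, 0],
    [-0.64, 0, 0],
  ],
  dp=[
    [0, 40, -37],
    [0, 80, -75],
    [0, 120, -112],
    [0, 160, -150],
    [10, 203, -187],
  ],
  hand=[60, 60, 60, 60, 60],
)

```text
time: 8.02
eef_pos: [0.5607, 0.2226, 0.2001]
eef_rot: [0.46, 1.521, -0.46]
force: [0.6, -0.5, 0.2]
finger_gap: 0.703
```

Call:
send_rows(
  delta_rot=[
    [0, 0, 0],
    [0, 0, 0],
    [0, 0, 0],
    [0, 0, 0],
  ],
  dp=[
    [10, 0, 0],
    [20, 0, 0],
    [20, 0, 0],
    [20, 0, 0],
  ],
  hand=[50, 50, 50, 50],
)

```text
time: 8.52
eef_pos: [0.5599, 0.2198, 0.1816]
eef_rot: [0.465, 1.52, -0.464]
force: [0.2, 0.1, -0.3]
finger_gap: 0.584
```

```bash
python3 - <<'E'
from h import *
im,d,m=snap('wrist','w4')
plan([.561,.222,.14],56)
uv,P=cloud(m,d)
g=im.max(2)[uv[:,1],uv[:,0]]
k=(np.hypot(P[:,0]-.561,P[:,1]-.222)<.045)&(P[:,2]>.066)&(P[:,2]<.077)&(g<90)
q=P[k]; print(len(q),q.mean(0),cv2.minAreaRect((q[:,:2]*1000).astype(np.float32)))
E
```

```text
t 8.57 q [ 0.37  0.27  0.03  1.33 -0.    0.97] pos [0.5601 0.2199 0.1818] yang 56.0 xax [ 0.001  0.    -1.   ] F [-0.3  0.2 -0.4] gap 50.0
dp mm [41.8  2.2 -0.4] drot [ 0.0002  0.0008 -0.0012]
1767 [0.56103    0.22228413 0.07079362] ((564.417236328125, 219.8278350830078), (23.21449089050293, 49.4584846496582), 56.585445404052734)
```

View pics/w4.png

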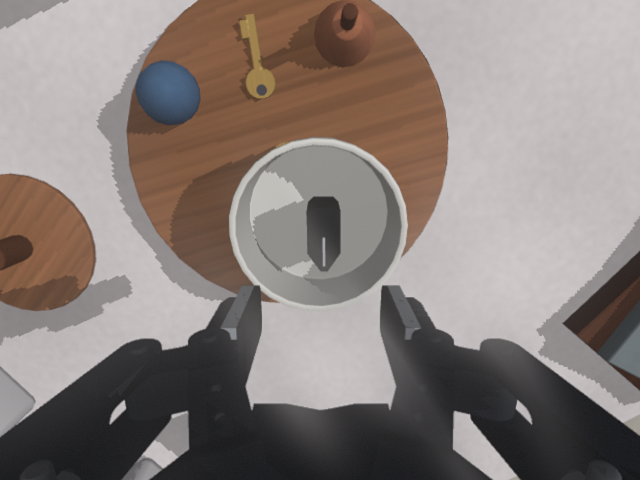

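Call:
send_rows(
  delta_rot=[
    [0, 0, 0],
    [0, 0, 0],
    [0, 0, 0],
    [0, 0, 0],
    [0, 0, 0],
  ],
  dp=[
    [40, 2, -1.5],
    [80, 2, -1.5],
    [110, 2, -1.5],
    [135, 2, -1.5],
    [143, 2, -1.5],
  ],
  hand=[50, 48, 48, 48, 48],
)

```text
time: 9.2
eef_pos: [0.5592, 0.2226, 0.037]
eef_rot: [0.463, 1.522, -0.465]
force: [0.3, -0.5, 0.2]
finger_gap: 0.561
```

Call:
send_rows(
  delta_rot=[
    [0, 0, 0],
    [0, 0, 0],
    [0, 0, 0],
    [0, 0, 0],
    [0, 0, 0],
  ],
  dp=[
    [0, 0, 0],
    [0, 0, 0],
    [0, 0, 0],
    [0, 0, 0],
    [0, 0, 0],
  ],
  hand=[48, 24, 15, 10, 10],
  squeeze=50,
)

```text
time: 9.82
eef_pos: [0.5609, 0.2236, 0.0394]
eef_rot: [0.465, 1.518, -0.462]
force: [-0.8, -0.0, 6.4]
finger_gap: 0.275
```

Call:
send_rows(
  delta_rot=[
    [0, 0, 0],
    [0, 0, 0],
    [0, 0, 0],
    [0, 0, 0],
    [0, 0, 0],
  ],
  dp=[
    [-15, 0, 0],
    [-40, 0, 0],
    [-75, 0, 0],
    [-110, 0, 0],
    [-125, 0, 0],
  ],
  hand=[10, 10, 10, 10, 10],
)

```text
time: 10.45
eef_pos: [0.5608, 0.2237, 0.1658]
eef_rot: [0.465, 1.518, -0.462]
force: [-0.5, 0.3, -0.4]
finger_gap: 0.276
```

```bash
python3 - <<'E'
from h import *
im,d,m=snap('wrist','w5')
plan([.516,-.266,.17],90)
E
```

```text
t 10.5 q [0.38 0.28 0.01 1.29 0.   0.97] pos [0.561  0.2238 0.1666] yang 56.1 xax [ 0.004  0.002 -1.   ] F [0.3 1.  1.3] gap 23.8
dp mm [  -4.4 -431.6  235.8] drot [-0.5918  0.0037 -0.003 ]
```

View pics/w5.png

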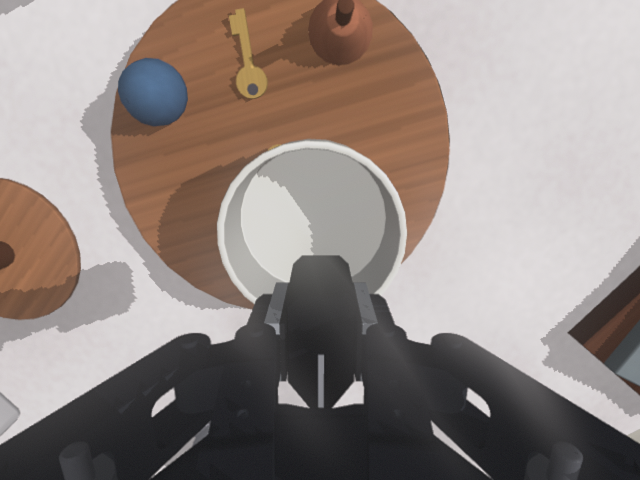

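```bash
python3 - <<'E'
from h import *
im,d,m=load('w5'); s,p,T=state()
uv,P=cloud(m,d); L=(P-p)@T*1000  # tool frame mm
g=im.max(2)[uv[:,1],uv[:,0]]
k=(uv[:,0]>270)&(uv[:,0]<372)&(uv[:,1]>245)&(uv[:,1]<412)
print(np.percentile(L[k],[5,25,50,75,95],axis=0).round(1))
xs=L[k][:,0]; 
kk=k&(L[:,0]<-25)&(L[:,0]>-40)&(abs(L[:,1])<14)
q=L[kk]; print(len(q),q.mean(0),q.min(0),q.max(0))
# metal line: bright
b=k&(g>120)&(uv[:,1]>345)&(abs(uv[:,0]-321)<8); q=L[b]; print(len(q),q.mean(0),q.min(0),q.max(0))
# tool-plane projection of nose tip, tail edges
pr=lambda px,xx: ((np.array(m['origin'])-p)@T*1000, rays(m,px)@rotm(m).T@T)
o,dd=pr([[321,408],[296,256],[346,256],[286,340],[357,340]],-31.6)
for v in dd:
    t=(-31.6-o[0])/v[0]; print((o+t*v).round(1))
E
```

```text
[[-71.5 -28.7 -19.4]
 [-31.3  -8.8 -12.6]
 [-30.3   0.4  -4. ]
 [ -9.3   9.7  16. ]
 [166.3  30.  170.8]]
8731 [-31.11166307   0.14457131  -0.40946017] [-39.99720416 -13.99501477 -19.92978244] [-25.02865161  13.99885964  27.79062774]
224 [-31.17100491   0.28767735  13.92443525] [-32.49412981  -0.33506798   3.34315808] [-29.02446647   1.1044346   25.66873028]
[-31.6   0.4  25.9]
[-31.6  -7.6 -32.7]
[-31.6   8.3 -32.7]
[-31.6 -11.6  -2.4]
[-31.6  12.7  -2.3]
```

```bash
python3 - <<'E'
from h import *
im,d,m=load('w5'); s,p,T=state()
uv,P=cloud(m,d); L=(P-p)@T*1000
k=(uv[:,0]>270)&(uv[:,0]<372)&(uv[:,1]>225)&(uv[:,1]<430)&(abs(L[:,1])<13)&(L[:,0]>-36)&(L[:,0]<-5)
for a in np.arange(-24,32,2):
    q=L[k&(L[:,2]>=a)&(L[:,2]<a+2)]
    if len(q): print(a,len(q),np.median(q[:,0]).round(1),q[:,0].min().round(1),q[:,1].min().round(1),q[:,1].max().round(1), uv[k&(L[:,2]>=a)&(L[:,2]<a+2)][:,1].min())
E
```

```text
-22 1 -16.3 -16.3 5.2 5.2 275
-20 1540 -21.0 -32.4 -9.4 9.9 266
-18 606 -29.8 -32.3 -11.3 11.8 270
-16 491 -30.4 -32.2 -11.9 12.4 275
-14 413 -30.6 -35.9 -12.9 12.9 286
-12 482 -30.7 -35.9 -13.0 13.0 284
-10 388 -30.7 -35.8 -11.6 12.7 317
-8 377 -30.7 -35.7 -12.4 12.5 323
-6 383 -30.7 -35.8 -12.8 12.6 328
-4 362 -30.8 -36.0 -12.5 12.3 332
-2 391 -30.7 -36.0 -13.0 13.0 338
0 358 -30.7 -36.0 -12.6 12.4 343
2 359 -30.7 -35.9 -12.4 12.8 347
4 353 -30.8 -36.0 -11.8 12.9 352
6 345 -30.8 -36.0 -12.8 12.9 358
8 349 -30.8 -35.9 -12.5 12.9 363
10 316 -30.7 -35.9 -12.2 12.7 368
12 331 -30.7 -32.2 -11.9 12.4 372
14 305 -30.7 -32.2 -11.6 12.4 376
16 276 -30.7 -32.2 -11.6 12.1 380
18 230 -30.7 -32.5 -10.9 9.8 385
20 190 -30.6 -32.1 -8.8 10.0 389
22 173 -30.6 -33.0 -7.8 7.8 395
24 114 -30.6 -32.3 -5.9 6.3 401
26 51 -30.4 -31.8 -5.6 4.8 402
```

Call:
send_rows(
  delta_rot=[
    [-0.06, 0, 0],
    [-0.12, 0, 0],
    [-0.18, 0, 0],
    [-0.24, 0, 0],
    [-0.3, 0, 0],
  ],
  dp=[
    [-4, -30, 21],
    [-4, -75, 53],
    [-4, -120, 85],
    [-4, -165, 118],
    [-4, -210, 150],
  ],
  hand=[10, 10, 10, 10, 10],
)

```text
time: 11.12
eef_pos: [0.5666, -0.0363, 0.1656]
eef_rot: [0.227, 1.56, -0.227]
force: [0.9, 0.3, -0.6]
finger_gap: 0.278
```

```bash
python3 - <<'E'
from h import *
plan([.575,-.266,.17],90)
E
```

```text
t 11.12 q [-0.06  0.21 -0.08  1.28  0.    0.23] pos [ 0.5666 -0.0363  0.1656] yang 73.4 xax [-0.002  0.    -1.   ] F [ 0.9  0.3 -0.6] gap 23.8
dp mm [  -4.4 -217.7   73.7] drot [-2.896e-01 -1.600e-03  1.000e-04]
```

Call:
send_rows(
  delta_rot=[
    [-0.07, 0, 0],
    [-0.14, 0, 0],
    [-0.21, 0, 0],
    [-0.27, 0, 0],
    [-0.29, 0, 0],
  ],
  dp=[
    [-4, -50, 17],
    [-4, -100, 34],
    [-4, -150, 51],
    [-4, -195, 66],
    [-4, -218, 74],
  ],
  hand=[10, 10, 10, 10, 10],
)

```text
time: 11.75
eef_pos: [0.5746, -0.267, 0.1691]
eef_rot: [0.003, 1.573, -0.002]
force: [1.0, -0.9, -1.0]
finger_gap: 0.273
```

Call:
send_rows(
  delta_rot=[
    [0, 0, 0],
    [0, 0, 0],
  ],
  dp=[
    [0, 0, 0],
    [0, 0, 0],
  ],
  hand=[10, 10],
)

```text
time: 12.0
eef_pos: [0.575, -0.2641, 0.1699]
eef_rot: [0.002, 1.572, -0.001]
force: [0.7, -0.0, 0.2]
finger_gap: 0.277
```

```bash
python3 - <<'E'
from h import *
im,d,m=snap('wrist','w6')
plan([.516,-.266,.17],90)
s,p,T=state();np.savez('pics/w6p.npz',p=p,T=T)
E
```

```text
t 12.05 q [-0.43  0.34  0.1   1.33  0.   -0.43] pos [ 0.5752 -0.2637  0.1702] yang 89.9 xax [-0.001  0.001 -1.   ] F [0.5 0.3 0. ] gap 23.7
dp mm [  0.3  -2.3 -59.2] drot [-0.0012 -0.001  -0.0007]
```

View pics/w6.png

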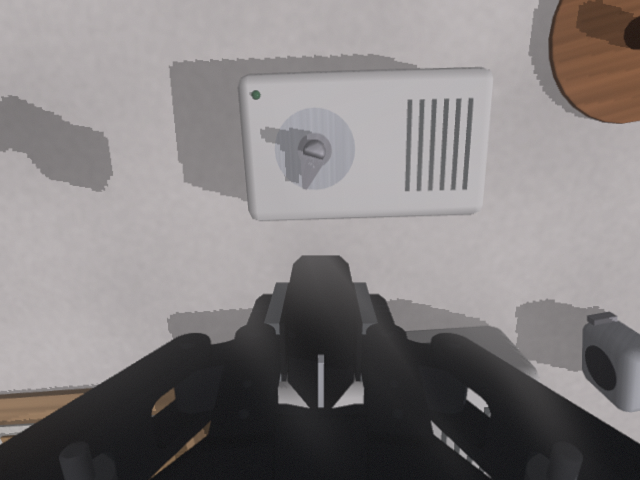

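```bash
python3 - <<'E'
from h import *
im,d,m=load('w6'); c=im[95:205,260:370,::-1]
c=cv2.convertScaleAbs(c,alpha=1.6,beta=-60)
cv2.imwrite('pics/w6c.png',cv2.resize(c,None,fx=5.4,fy=5.4,interpolation=cv2.INTER_CUBIC))
uv,P=cloud(m,d)
ch=np.hypot(P[:,0]-.516,P[:,1]+.266)<.06
for lo,hi in((.066,.075),(.083,.092)):
    k=ch&(P[:,2]>lo)&(P[:,2]<hi); q=P[k]; print(lo,len(q),q.mean(0).round(4),q.min(0).round(4),q.max(0).round(4)); 
    print(cv2.minAreaRect((q[:,:2]*1000).astype(np.float32)))
    print(cv2.minEnclosingCircle((q[:,:2]*1000).astype(np.float32)))
k=(P[:,2]>.057)&(P[:,2]<.063)&(np.hypot(P[:,0]-.516,P[:,1]+.232)<.12); print(cv2.minAreaRect((P[k][:,:2]*1000).astype(np.float32)))
E
```

```text
0.066 876 [ 0.5217 -0.2685  0.0709] [ 0.5055 -0.2776  0.0691] [ 0.5413 -0.2562  0.0744]
((522.9462890625, -266.2038269042969), (35.21553039550781, 21.646039962768555), 5.922229290008545)
((523.4677734375, -268.89666748046875), 18.248579025268555)
0.083 333 [ 0.5145 -0.2666  0.086 ] [ 0.5089 -0.2737  0.083 ] [ 0.5203 -0.2603  0.0887]
((514.2278442382812, -266.55975341796875), (13.703472137451172, 10.246333122253418), 73.86531066894531)
((515.7462158203125, -266.963134765625), 6.9149489402771)
((514.8174438476562, -232.08486938476562), (96.1014633178711, 166.5310821533203), 1.5945268869400024)
```

View pics/w6c.png

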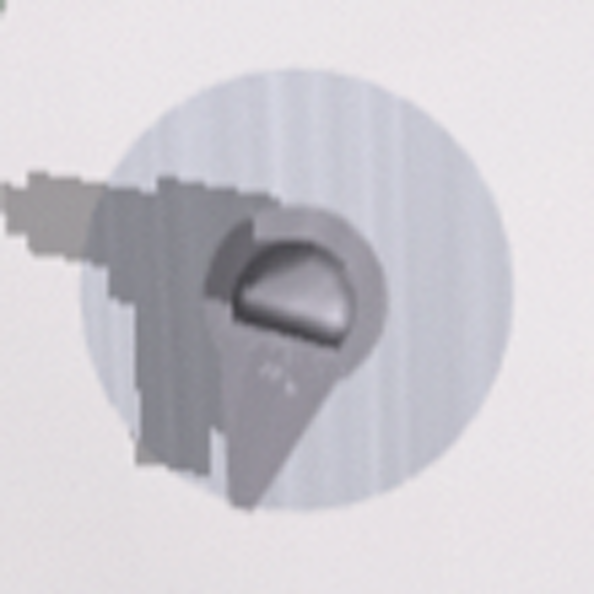

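```bash
python3 - <<'E'
from h import *
im,d,m=load('w6')
px=lambda a,b:[260+(a+.5)/5.4-.5,95+(b+.5)/5.4-.5]
W=lambda l,z:onplane(m,[px(*a) for a in l],z)
e=W([[296,205],[388,297],[205,290],[243,508],[380,340],[225,258]],.071); print(e.round(4))
f=W([[233,318],[338,347]],.084); print(f.round(4)); v=f[1]-f[0]; print('flat normal',np.degrees(np.arctan2(v[1],v[0]))-90)
pl=W([[297,68],[298,512],[80,290],[514,292]],.0605); print(pl.round(4),pl.mean(0))
# 3 pts circle
A=e[[0,1,2,4]][:,:2]; M=np.c_[2*A,np.ones(4)]; s=np.linalg.lstsq(M,(A**2).sum(1),rcond=None)[0]; c=s[:2]; print('collar c',c,np.sqrt(s[2]+c@c)); n=e[3,:2]-c; print('nose',np.hypot(*n),np.degrees(np.arctan2(n[1],n[0])))
# by nominal chime
th=np.radians(1.9); print(np.array([.5150,-.2322])+.035*np.array([np.sin(th),-np.cos(th)]))
# shaft points of w6, fit circle on round side at depth
E
```

```text
[[ 0.5052 -0.2669  0.071 ]
 [ 0.5158 -0.256   0.071 ]
 [ 0.5149 -0.2778  0.071 ]
 [ 0.541  -0.2736  0.071 ]
 [ 0.5209 -0.2569  0.071 ]
 [ 0.5112 -0.2753  0.071 ]]
[[ 0.5175 -0.2739  0.084 ]
 [ 0.5208 -0.262   0.084 ]]
flat normal -15.342656309213055
[[ 0.4892 -0.2668  0.0605]
 [ 0.5431 -0.267   0.0605]
 [ 0.5153 -0.2939  0.0605]
 [ 0.5157 -0.24    0.0605]] [ 0.51583902 -0.2669069   0.0605    ]
collar c [ 0.51619565 -0.26686707] 0.010972998995064476
nose 0.025725609062325138 -15.148997301630482
[ 0.51616043 -0.26718076]
```

Call:
send_rows(
  delta_rot=[
    [0.09, 0, 0],
    [0.18, 0, 0],
    [0.264, 0, 0],
    [0.264, 0, 0],
    [0.264, 0, 0],
  ],
  dp=[
    [0, -1, -25],
    [0, -3, -45],
    [10, -3.5, -59],
    [40, -3.5, -59],
    [57, -3.5, -59],
  ],
  hand=[10, 10, 10, 10, 10],
)

```text
time: 12.68
eef_pos: [0.5159, -0.2668, 0.1127]
eef_rot: [0.208, 1.562, -0.207]
force: [-0.2, 0.2, -0.5]
finger_gap: 0.272
```

Call:
send_rows(
  delta_rot=[
    [0, 0, 0],
    [0, 0, 0],
    [0, 0, 0],
  ],
  dp=[
    [0, 0, 0],
    [0, 0, 0],
    [0, 0, 0],
  ],
  hand=[10, 10, 10],
)

```text
time: 13.05
eef_pos: [0.5171, -0.2683, 0.1148]
eef_rot: [0.208, 1.559, -0.209]
force: [1.2, -0.2, -0.8]
finger_gap: 0.28
```

```bash
python3 - <<'E'
from h import *
plan([.5163,-.2673,.08],74.8)
im,d,m=snap('side','s7');
c=im[120:220,270:390,::-1]
cv2.imwrite('pics/s7c.png',cv2.resize(c,None,fx=6,fy=6,interpolation=cv2.INTER_CUBIC))
E
```

```text
t 13.05 q [-0.48  0.26 -0.14  1.18  0.   -0.21] pos [ 0.5171 -0.2683  0.1148] yang 74.8 xax [ 0.001 -0.001 -1.   ] F [ 1.2 -0.2 -0.8] gap 23.9
dp mm [34.8  0.8 -1.1] drot [-0.0003  0.0016  0.0003]
```

View pics/s7c.png

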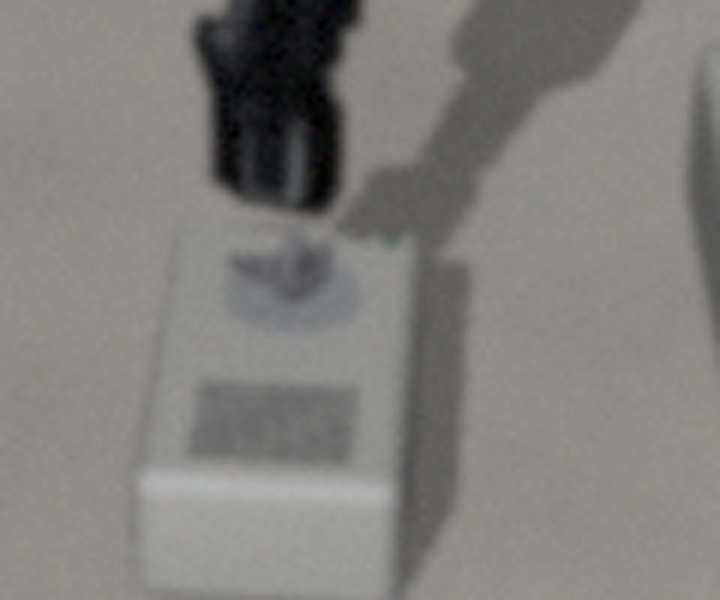

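Call:
send_rows(
  delta_rot=[
    [0, 0, 0],
    [0, 0, 0],
    [0, 0, 0],
  ],
  dp=[
    [8, 0.3, -0.5],
    [14, 0.3, -0.5],
    [17, 0.3, -0.5],
  ],
  hand=[10, 10, 10],
)

```text
time: 13.48
eef_pos: [0.5156, -0.2675, 0.096]
eef_rot: [0.209, 1.562, -0.208]
force: [-0.8, 0.5, -0.6]
finger_gap: 0.277
```

```bash
python3 - <<'E'
from h import *
for i in range(1): plan([.5163,-.2673,.08],74.8)
E
```

```text
t 13.47 q [-0.48  0.26 -0.17  1.14  0.   -0.21] pos [ 0.5156 -0.2675  0.096 ] yang 74.8 xax [-0.001  0.001 -1.   ] F [-0.8  0.5 -0.6] gap 23.6
dp mm [16.   0.4  0.6] drot [-0.0006 -0.0011 -0.0003]
```

Aligned within the noise. Push down in small steps.

Call:
send_rows(
  delta_rot=[
    [0, 0, 0],
    [0, 0, 0],
    [0, 0, 0],
  ],
  dp=[
    [3, 0, 0],
    [5, 0, 0],
    [7, 0, 0],
  ],
  hand=[10, 10, 10],
)

```text
time: 13.85
eef_pos: [0.5161, -0.2677, 0.0898]
eef_rot: [0.209, 1.561, -0.209]
force: [-0.8, 0.4, -0.1]
finger_gap: 0.279
```

Call:
send_rows(
  delta_rot=[
    [0, 0, 0],
    [0, 0, 0],
    [0, 0, 0],
    [0, 0, 0],
  ],
  dp=[
    [2, 0, 0],
    [4, 0, 0],
    [6, 0, 0],
    [7, 0, 0],
  ],
  hand=[10, 10, 10, 10],
)

```text
time: 14.35
eef_pos: [0.5157, -0.2676, 0.0826]
eef_rot: [0.209, 1.561, -0.209]
force: [-3.3, 0.1, 0.7]
finger_gap: 0.276
```

Call:
send_rows(
  delta_rot=[
    [0, 0, 0],
    [0, 0, 0],
    [0, 0, 0],
    [0, 0, 0],
  ],
  dp=[
    [1, 0, -0.3],
    [2, 0, -0.5],
    [3, 0, -0.5],
    [3, 0, -0.5],
  ],
  hand=[10, 10, 10, 10],
)

```text
time: 14.85
eef_pos: [0.5156, -0.2676, 0.0797]
eef_rot: [0.209, 1.561, -0.209]
force: [-0.3, 0.5, -0.7]
finger_gap: 0.275
```

Call:
send_rows(
  delta_rot=[
    [0, 0, 0],
    [0, 0, 0],
    [0, 0, 0],
  ],
  dp=[
    [1, 0, 0],
    [2, 0, 0],
    [2, 0, 0],
  ],
  hand=[10, 10, 10],
)

```text
time: 15.22
eef_pos: [0.5157, -0.2676, 0.0781]
eef_rot: [0.209, 1.56, -0.209]
force: [-1.4, 1.0, 2.8]
finger_gap: 0.277
```

Call:
send_rows(
  delta_rot=[
    [0, 0, 0],
    [0, 0, 0],
    [0, 0, 0],
    [0, 0, 0],
  ],
  dp=[
    [1, 0, 0],
    [2, 0, 0],
    [3, 0, 0],
    [3, 0, 0],
  ],
  hand=[10, 10, 10, 10],
)

```text
time: 15.72
eef_pos: [0.5157, -0.2676, 0.0753]
eef_rot: [0.208, 1.56, -0.209]
force: [-3.5, 0.9, 6.3]
finger_gap: 0.279
```

Call:
send_rows(
  delta_rot=[
    [0, 0, 0],
    [0, 0, 0],
    [0, 0, 0],
  ],
  dp=[
    [0.5, 0, 0],
    [1, 0, 0],
    [1, 0, 0],
  ],
  hand=[10, 10, 10],
)

```text
time: 16.1
eef_pos: [0.5157, -0.2677, 0.0746]
eef_rot: [0.208, 1.56, -0.209]
force: [-2.6, 0.3, 7.9]
finger_gap: 0.272
```

Call:
send_rows(
  delta_rot=[
    [0, 0, 0],
    [0, 0, 0],
    [0, 0, 0],
  ],
  dp=[
    [0.5, 0, 0],
    [1, 0, 0],
    [1, 0, 0],
  ],
  hand=[10, 10, 10],
)

```text
time: 16.48
eef_pos: [0.5157, -0.2677, 0.074]
eef_rot: [0.208, 1.56, -0.209]
force: [-3.6, 2.3, 10.6]
finger_gap: 0.275
```

```bash
python3 - <<'E'
from h import *
plan([.5163,-.2673,.075],74.8)
im,d,m=snap('side','s8'); snap('wrist','w8'); snap('top','t8')
c=im[120:220,270:390,::-1]
cv2.imwrite('pics/s8c.png',cv2.resize(c,None,fx=6,fy=6,interpolation=cv2.INTER_CUBIC))
for i in range(3): print(np.round(r.observe()['force'],1))
im,d,m=load('w8'); s,p,T=state(); uv,P=cloud(m,d)
k=(np.hypot(P[:,0]-.516,P[:,1]+.267)<.03)&(uv[:,0]>292)&(uv[:,0]<350)&(uv[:,1]>300)&(uv[:,1]<380); print(np.percentile(P[k][:,2],[10,50,90]))
E
```

```text
t 16.48 q [-0.48  0.27 -0.21  1.09  0.   -0.21] pos [ 0.5157 -0.2677  0.074 ] yang 74.8 xax [ 0.001 -0.001 -1.   ] F [-3.6  2.3 10.6] gap 23.5
dp mm [-1.   0.5  0.5] drot [-0.0005  0.0012  0.0002]
[-3.4  2.1 10.4]
[-3.4  2.1 10.4]
[-3.4  2.1 10.4]
[0.10495191 0.10567014 0.10637351]
```

View pics/s8c.png

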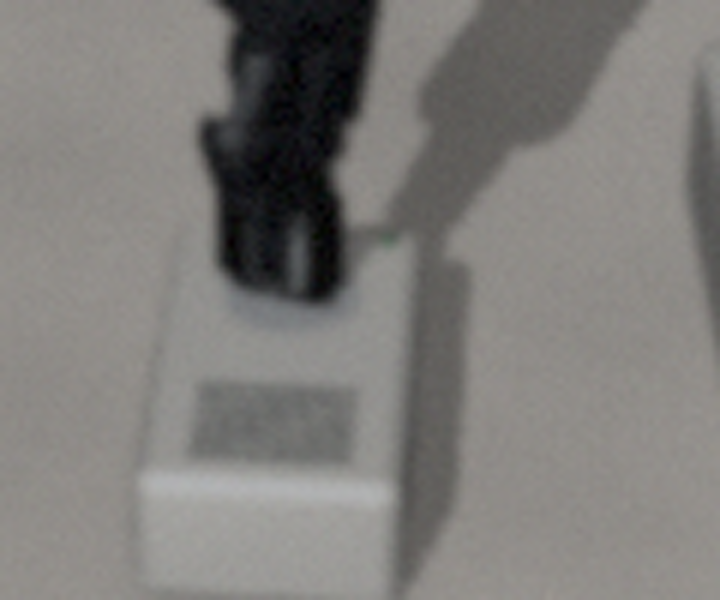

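View pics/w8.png

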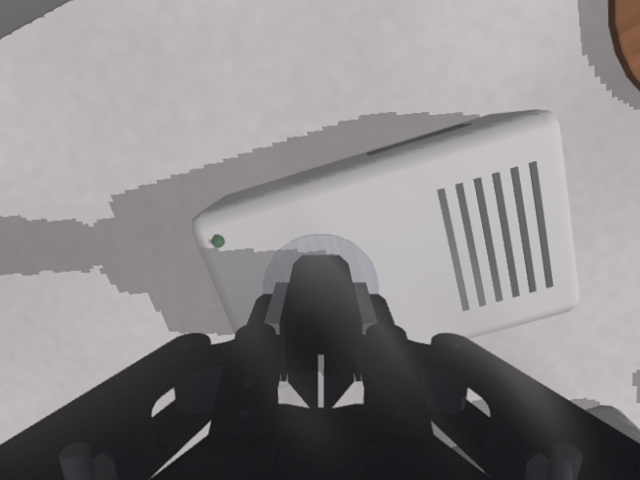

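View pics/t8.png

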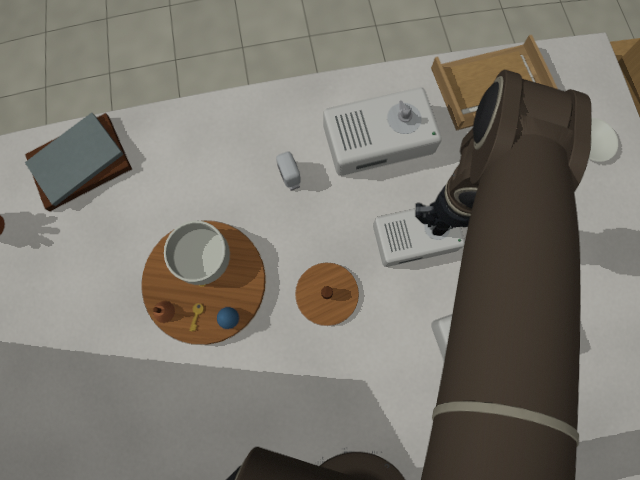

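```bash
python3 - <<'E'
from h import *
print(r.job_done()); s=r.observe(); print(s['time'],s['eef_pos'],s['force'])
E
```

```text
the job is handed in; nothing more can be done
None
the job is handed in; nothing more can be done
```

The job is handed in. The lid is off and set down beside the pot, and the black knob is on the smallest chime's D-shaft, still held and pressed down. `job_done` gave no verdict.

- **Lid:** it stands flat on the shelf at about (0.43, -0.02), roughly 0.28 m from the pot, and the fingers have let go of it.
- **Knob:** I gripped it across its flat sides and turned the nose to -15°, which matched the direction I measured for the shaft's flat. It slid on with almost no resistance: 3.3 N sideways at most before the spring took up.
- **Press:** at the last check the upward force was 10.4 N, with the spring rated at about 9.6 N at its stop. The knob's top was at 105.7 mm, which puts its underside at 65.7 mm; fully home at the bottom stop would be 66 mm.
- **Alignment:** the tool was within about 1 mm of the shaft axis I measured. A sideways force of about 4 N remained in the grip.
- **Other things:** the last top picture shows the pot, bell, paperweight, key and tape measure where they started. I compared those positions by eye only.

No check failed. I had no direct reading of the plunger's travel, so I judged it from the force and the knob's height. The job took about 16.6 s of the 64 s allowed.

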